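# Slide the stage plate's locating pin into its hole

### The arm

A 6-joint arm with a two-finger parallel gripper is mounted at the origin on the work surface. World frame = base frame: x ahead of the robot, y to its left, z up, the work surface at z = 0. Lengths are in m, angles in rad, forces in N, time in s.
With the tool pointing down it reaches from about 0.3 to 0.875 m from the base axis. Payload 6.4 kg.
Tool frame: the origin (TCP) lies midway between the tips of the shut fingers; the grasp point (between the pads) lies 19 mm behind it (arm.hold_point_z is the distance from the TCP to the grasp point, in m); z points along the fingers, y is the direction in which the jaws open and shut (so a half turn about z gives the same grasp; the last joint's range is limited). The gripper opens to 88 mm and grips with 3 to 60 N. Pads are 18 mm wide; open, the fingers measure 123 mm over their backs; the gripper's body (75 mm by 187 mm) begins 45 mm behind the grasp point.
Start: joints at [-1.53, 0.181, 1.607, -0, 1.354, -0.206], TCP at [0.14, -0.558, 0.239] pointing down, gripper open.
Joint ranges: [-2.99, 2.99], [-0.89, 2.07], [0.3, 2.58], [-1.14, 4.28], [0, 2.63], [-3.12, 3.12]. Speed limits (rad/s): [2.57, 2.57, 3.01, 3.14, 3.14, 3.14].

### API

Orientations are given as a rotation vector (axis times angle).
In Python, from cell import monitor, snapshot, camera_params, job, arm gives the robot as it stands.
- The arm moves only by the tool play_rows, never from a script. Its arguments are lists of equal length, an entry for each row: "claw": the closure, from 0 (fully open) to 1 (shut); "linear": the shift along the tool's x, y, z in m, a list of three; "yaw": the turn about the tool's z in rad. In form: {"claw": [claw, ...], "linear": [[x, y, z], ...], "yaw": [yaw, ...]}. A call has 1 to 20 rows; each row is the pose to reach, as a shift and turn from the pose measured when the call began, along the tool's axes at that moment; what a row does not reach only later rows make up. A row lasts 1/8 s, in which the tool goes at most 62.5 mm and 10.7 degrees, less where a joint would pass 70% of its speed; a pose out of reach is approached as far as the arm can. A call with a gripper value outside its range is refused whole. The fingers move at their own pace and stop on an object; the grip force is fixed at half the most. Time passes only in rows, so rows that repeat a pose let the fingers close. It gives the time, the measured TCP pose, the force and the opening at its end, in the units of the state.
- monitor.sense(): the state, without advancing time (a new reading comes with each control period).
- snapshot(name): name is "scene" or "top" or "wrist"; returns the picture (400x640x3 uint8, red, green, blue); there is no depth.
- camera_params(name): a dict with "fx", "fy", "cx", "cy" (pixels), "distortion" ([k1, k2, p1, p2, k3] as OpenCV has them; the pictures are not rectified), "origin" and "orientation" of the camera in the world. Camera axes: x right, y up, looking along -z (the intrinsics and any distortion apply to the point x, -y, -z); pixel columns grow to the right and rows downward; lengths in m; the calibration is good to about 2 mm. A picture is of the moment at which its call begins: read the wrist's pose just before it. camera_params takes no time and is no camera call; for the wrist camera it gives the pose at the moment of the call.
- job.finish_job(): hands the job in, once; it reports no verdict.
The state is a dict: "t": time; "joint_positions": joint angles; "qd": joint speeds; "joint_efforts": joint torques, N m; "tcp_pos": TCP position; "tcp_rot": TCP orientation; "contact_force": force on the tool from outside, world axes, zero at the start; "torque": the same for the moment, N m; "gripper_width": opening from 0.0 (shut) to 1.0 (fully open).
Only numpy, scipy, OpenCV 4.12 (cv2) and the standard library are available. Lean on these libraries where they do the work, as an engineer would, in place of code of your own. Each camera call takes 0.05 s, during which the arm holds its last target.

### The job

On the microscope stage plate, take the tall pin by its knob and slide it across the plate, keeping its foot on the surface and never lifting it off, until it drops into the round hole; let go and leave it standing upright on the bottom of the hole. Do not put it in the square pocket, and leave the short pin and the small dish on the plate where they are.

Things in the scene. Friction and masses are not known exactly. Their poses are not given: they have to be found in the camera images.
- pin: Tall locating pin, 70 mm high, 0.12 kg, standing on the plate on a flat, slippery white plastic foot 28 mm in diameter, 8 mm high; above it a steel shank and a ribbed black knob 34 mm in diameter (36 to 70 mm above the foot's underside). Origin: centre of the underside; z up. It starts in a row with the short pin and the dish, in any order, 105 mm apart. A ball-headed pin on the bench is not used.
- hole (a point): Mouth centre of the blind round hole, 50 mm in diameter, 16 mm deep, flat bottom, in the top of a fixed grey aluminium plate 330 x 260 x 24 mm. z up; y runs along the plate's long side; the plate's centre is at x -60, y -75 mm from here. The wrong hole, a square pocket 40 mm wide, is at y -150 mm. The row of pins and dish starts near x -130 mm; nothing stands between the row and the hole.
- short_pin: The short pin, a bystander on the plate: same steel shank (28 mm) and black ribbed knob (34 mm), but only 30 mm high. Origin: centre of its foot.
- dish: Small closed round culture dish, a bystander on the plate: clear plastic with a reddish filling, 55 mm in diameter, 14 mm high. Origin: centre of its underside.
Things that resemble listed ones, but are neither listed nor needed, are in the scene too. What is shaped like the pin but yellow is not meant.

How it is judged:
By the outcome, as a careful person would: the job done as asked, in the order asked, and still so for the second after the job is handed in, with the robot touching nothing.
It also fails if it takes over 35 s, if anything falls off the work surface, if the arm or the gripper's body presses on something with over 40 N, if the wrist force passes 120 N, or if a joint passes its speed limit or range.

## Working session

There is one attempt and no reset: what is moved stays moved. The work goes in short steps, Python scripts to look and compute and a tool call to move; the robot and the scene stay as the last step left them, time stands still between calls to the robot, and variables do not carry over. Pictures are saved under pics/ and viewed, and the job is handed in when it is done.

Besides the shell and the picture viewer there is one more tool, called after "Call:" by a JSON object that holds its "fn" and its "kwargs". play_rows: Moves the arm, as the interface text tells. Its arguments: {"type":"object","properties":{"claw":{"type":"array"},"linear":{"type":"array"},"yaw":{"type":"array"}},"required":["claw","linear","yaw"]}

```bash
ls; mkdir -p pics; python3 - <<'E'
from cell import monitor, snapshot, camera_params, job, arm
import cv2
print(monitor.sense())
for n in ("scene","top"):
    cv2.imwrite(f"pics/{n}0.png",snapshot(n)[:,:,::-1]); print(n,camera_params(n))
print(camera_params("wrist"),arm.hold_point_z)
E
```

```text
pics
{'t': 0.0, 'joint_positions': array([-1.53031250e+00,  1.81508177e-01,  1.60797111e+00, -4.86239607e-05,
        1.35381107e+00, -2.06281418e-01]), 'qd': array([-0.00078437,  0.000728  ,  0.00084509,  0.00030639,  0.00037977,
        0.00040585]), 'joint_efforts': array([-6.89814642e-04, -4.33876634e+01, -3.41845036e+01,  7.01057073e-02,
        3.86317482e-02, -1.56929091e-04]), 'tcp_pos': array([ 0.14044533, -0.55704225,  0.23784646]), 'tcp_rot': array([-3.11602538e+00, -3.86442883e-01, -1.46419738e-04]), 'contact_force': array([-0.58617755,  0.50252557,  0.91244764]), 'torque': array([ 0.02826652,  0.0266733 , -0.00212653]), 'gripper_width': 1.0023434632188504}
scene {'fx': 398.05046390294217, 'fy': 398.05046390294217, 'cx': 326.3113395955612, 'cy': 199.1359560965731, 'distortion': array([0.02302202, 0.        , 0.        , 0.        , 0.        ]), 'origin': array([0.85187969, 0.31641064, 0.49085777]), 'orientation': array([0.43919173, 0.96568568, 2.08533384])}
top {'fx': 475.59475955823285, 'fy': 475.59475955823285, 'cx': 312.1754014586577, 'cy': 205.00615565955945, 'distortion': array([-0.05866641,  0.        ,  0.        ,  0.        ,  0.        ]), 'origin': array([ 0.41483102, -0.00467974,  0.88701384]), 'orientation': array([ 0.09282281, -0.03246668, -1.58097241])}
{'fx': 302.71134609269427, 'fy': 302.71134609269427, 'cx': 315.66962179931255, 'cy': 200.42646443030705, 'distortion': array([-0.01277539,  0.        ,  0.        ,  0.        ,  0.        ]), 'origin': array([ 0.21330779, -0.54082571,  0.38426784]), 'orientation': array([-0.24815983,  0.19618688, -1.31307891])} 0.0187
```

View pics/scene0.png

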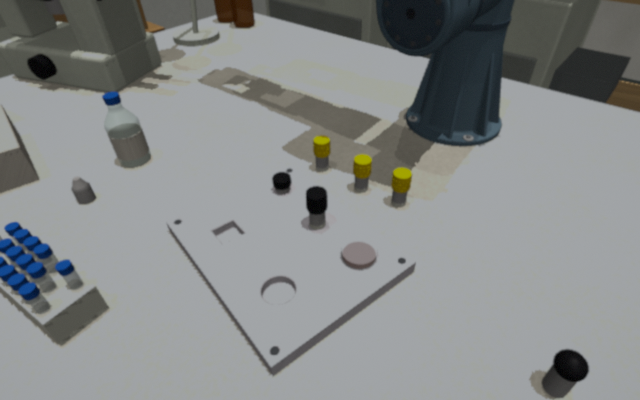

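View pics/top0.png

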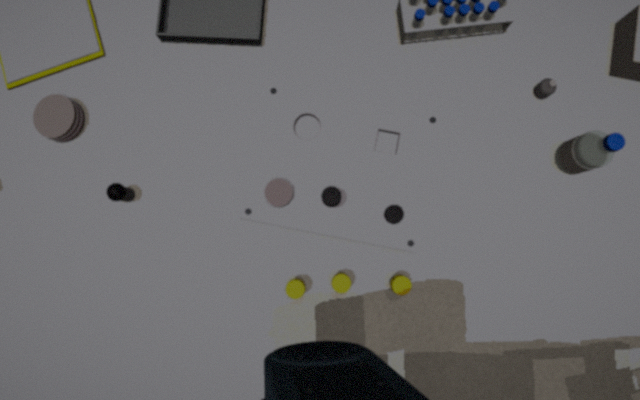

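Candidates in the top view:
- Tall pin, black knob: (332,196).
- Short pin, black and squat: (394,214).
- Ball-headed pin on the bench: (117,192).
- Yellow pins: (296,289), (342,283), (401,285).
- Dish: (279,192).
- Round hole: (307,125).
- Square pocket: (387,142).

By the description I choose (332,196). I'll measure it now and check it in a close crop.

```bash
cat > h.py <<'E'
import numpy as np, cv2
from scipy.spatial.transform import Rotation as R
def KD(p): return np.array([[p["fx"],0,p["cx"]],[0,p["fy"],p["cy"]],[0,0,1.]]),np.array(p["distortion"])
def ray(p,uv,z):
    K,D=KD(p); u=cv2.undistortPoints(np.array(uv,float).reshape(-1,1,2),K,D).reshape(-1,2)
    d=R.from_rotvec(p["orientation"]).apply(np.c_[u[:,0],-u[:,1],-np.ones(len(u))]); o=np.array(p["origin"])
    return o+d*((z-o[2])/d[:,2])[:,None]
def proj(p,X):
    K,D=KD(p); c=R.from_rotvec(p["orientation"]).inv().apply(np.atleast_2d(X)-p["origin"])*[1,-1,-1]
    return cv2.projectPoints(c,np.zeros(3),np.zeros(3),K,D)[0].reshape(-1,2)
E
python3 - <<'E'
from cell import camera_params
from h import *
p=camera_params("top"); s=camera_params("scene")
im=cv2.imread("pics/top0.png"); sc=cv2.imread("pics/scene0.png")
f=lambda n,uv,z:print(n,ray(p,[uv],z)[0].round(4), proj(s,ray(p,[uv],z))[0].round(1))
f("hole",(307,125),.024);f("sq",(387,142),.024);f("pin",(332,196),.094);f("short",(394,214),.054);f("dish",(279,192),.038)
for q in [(274,90),(433,119),(410,243),(248,211)]: f("screw",q,.024)
a=cv2.resize(im[80:260,230:450],None,fx=3.6,fy=3.3,interpolation=2)
b=cv2.resize(sc[150:320,220:420],None,fx=4,fy=3.5,interpolation=2)
cv2.imwrite("pics/ct.png",cv2.convertScaleAbs(a[:600,:800],alpha=1.3)); cv2.imwrite("pics/cs.png",b)
E
```

```text
hole [0.6326 0.0363 0.024 ] [276.7 289.3]
sq [ 0.5981 -0.1104  0.024 ] [228.4 230.2]
pin [ 0.493  -0.0079  0.094 ] [315.4 190.5]
short [ 0.4639 -0.1159  0.054 ] [281.3 176. ]
dish [0.5071 0.0872 0.038 ] [357.8 248.2]
screw [0.7007 0.0975 0.024 ] [272.8 349.8]
screw [ 0.6399 -0.196   0.024 ] [176.2 221.5]
screw [ 0.413  -0.1475  0.024 ] [289.3 169.8]
screw [0.4744 0.1458 0.024 ] [401.4 260. ]
```

View pics/ct.png

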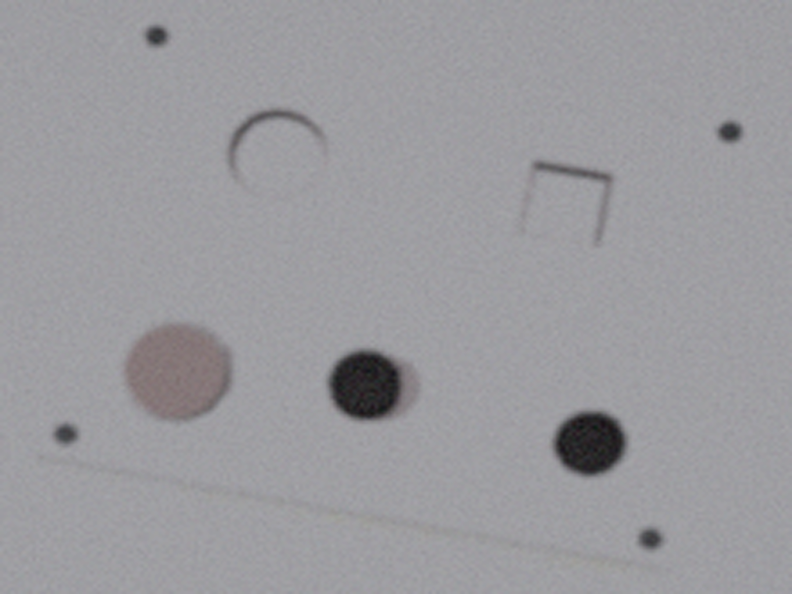

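View pics/cs.png

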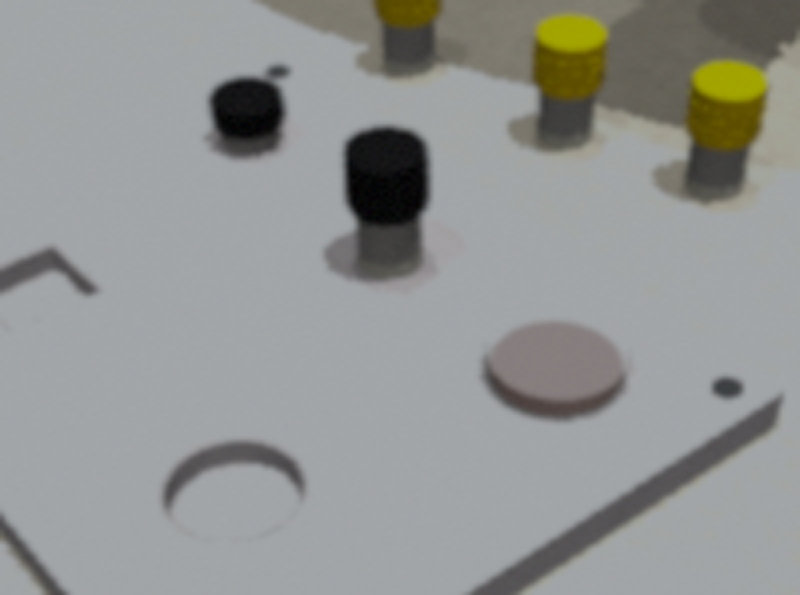

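The crop shows the tall pin: a black knob on a visible shank with a light foot, at (332,196) in top and (316,192) in scene. The squat black one at (394,214) is the short pin. The hole computed from the plate screws, (0.631, 0.036), agrees with the direct measurement of (0.630, 0.036). I'm moving above the pin.

Call:
{"fn": "play_rows", "kwargs": {"claw": [0, 0, 0, 0, 0, 0, 0, 0, 0, 0, 0, 0, 0, 0, 0, 0], "linear": [[0.02, -0.019, 0], [0.059, -0.056, 0.005], [0.102, -0.096, 0.01], [0.145, -0.137, 0.015], [0.188, -0.178, 0.02], [0.231, -0.218, 0.025], [0.274, -0.259, 0.03], [0.317, -0.3, 0.035], [0.36, -0.34, 0.038], [0.4, -0.378, 0.038], [0.435, -0.411, 0.038], [0.458, -0.433, 0.038], [0.47, -0.444, 0.038], [0.473, -0.447, 0.038], [0.473, -0.447, 0.038], [0.473, -0.447, 0.038]], "yaw": [0, 0, 0, 0, 0, 0, 0, 0, 0, 0, 0, 0, 0, 0, 0, 0]}}

```text
t: 2.1
tcp_pos: [0.4896, -0.0089, 0.2007]
tcp_rot: [-3.117, -0.384, 0.0]
contact_force: [0.3, 1.3, -0.7]
gripper_width: 1.002
```

```bash
python3 - <<'E'
from cell import *
from cell import monitor,snapshot,camera_params
from h import *
st=monitor.sense(); print(st["t"],st["tcp_pos"],st["tcp_rot"],st["contact_force"],st["joint_positions"])
w=camera_params("wrist"); im=snapshot("wrist")[:,:,::-1].copy()
cv2.imwrite("pics/w1.png",im); np.save("w1.npy",w,allow_pickle=True)
print(proj(w,[[.493,-.008,.094],[.493,-.008,.024],[.63,.036,.024]]))
E
```

```text
2.1 [ 0.48958606 -0.00893316  0.20072995] [-3.11658842e+00 -3.84416261e-01  1.40329770e-04] [ 0.34688653  1.32917077 -0.67774806] [-2.62018660e-01  2.72192113e-02  1.85542506e+00  1.31405188e-03
  1.25955158e+00  1.06292420e+00]
[[313.80744936 194.30437241]
 [314.31374185 176.92301837]
 [304.36967658  29.87404382]]
```

View pics/w1.png

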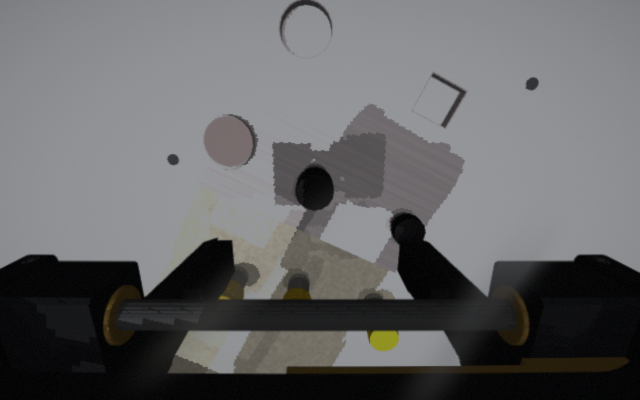

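```bash
python3 - <<'E'
from h import *
from cell import camera_params
from scipy.optimize import least_squares
t=np.linspace(0,2*np.pi,90)
def cyl(x,y,z0,z1,r): 
    return np.concatenate([np.c_[x+r*np.cos(t),y+r*np.sin(t),0*t+z] for z in (z0,z1)])
def bb(P): return np.r_[P.min(0),P.max(0)]
for n,f,box in (("wrist","w1",(270,150,360,225)),("top","top0",(315,180,350,212)),("scene","scene0",(300,180,335,215))):
    im=cv2.imread(f"pics/{f}.png"); g=im.max(2); x0,y0,x1,y1=box; m=(g[y0:y1,x0:x1]<(45)).astype(np.uint8)
    N,l,s,c=cv2.connectedComponentsWithStats(m); k=1+s[1:,4].argmax(); a=s[k]; B=np.array([a[0]+x0-.5,a[1]+y0-.5,a[0]+a[2]+x0-.5,a[1]+a[3]+y0-.5])
    p=camera_params(n)
    r=least_squares(lambda q:bb(proj(p,cyl(q[0],q[1],.060,.094,.017)))-B,[.493,-.008])
    print(n,B,r.x.round(4),r.fun.round(1))
# hole in wrist
w=camera_params("wrist")
print("hole pixel guess",ray(w,[(306,30)],.024), proj(w,cyl(.63,.036,.024,.024,.025))[::11].round(0).tolist())
im=cv2.imread("pics/w1.png")
for q,c in (((.63,.036),(0,0,255)),((.631,.036),(0,255,0))):
  for P in proj(w,cyl(*q,.024,.024,.025))[:90]: im[int(round(P[1])),int(round(P[0]))]=c
cv2.imwrite("pics/wh.png",cv2.resize(im[0:100,250:400],None,fx=5,fy=5,interpolation=0))
E
```

```text
wrist [294.5 165.5 333.5 209.5] [ 0.4956 -0.0075] [-0.1 -0.5  0.1  0.5]
top [322.5 186.5 340.5 205.5] [ 0.4943 -0.0071] [-1.2 -1.3  1.2  1.4]
scene [306.5 186.5 325.5 214.5] [ 0.4956 -0.0047] [-1.5 -1.2  1.5  1. ]
hole pixel guess [[0.63036855 0.03450663 0.024     ]] [[311.0, 1.0], [291.0, 4.0], [279.0, 22.0], [282.0, 44.0], [298.0, 57.0], [317.0, 55.0], [329.0, 38.0], [328.0, 16.0], [312.0, 2.0], [294.0, 3.0], [280.0, 18.0], [280.0, 41.0], [294.0, 56.0], [314.0, 57.0], [328.0, 42.0], [329.0, 20.0], [316.0, 3.0]]
```

View pics/wh.png

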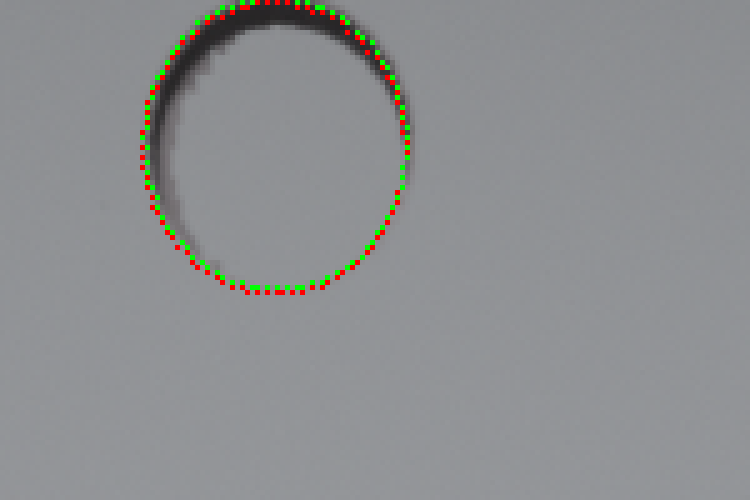

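The wrist view puts the hole at (0.631, 0.035). The pin comes out at (0.4955, -0.007), where the wrist and top views agree. Next I descend to the knob, with the grasp point about 53 mm above the plate.

Call:
{"fn": "play_rows", "kwargs": {"claw": [0, 0, 0, 0, 0, 0, 0, 0, 0, 0], "linear": [[0.006, 0, 0.01], [0.006, 0, 0.03], [0.006, 0, 0.055], [0.006, 0, 0.08], [0.006, 0, 0.105], [0.006, 0, 0.125], [0.006, 0, 0.137], [0.006, 0, 0.142], [0.006, 0, 0.143], [0.006, 0, 0.143]], "yaw": [0, 0, 0, 0, 0, 0, 0, 0, 0, 0]}}

```text
t: 3.4
tcp_pos: [0.496, -0.0074, 0.0584]
tcp_rot: [-3.117, -0.384, -0.002]
contact_force: [-0.4, 0.3, 0.2]
gripper_width: 1.001
```

```bash
python3 - <<'E'
from cell import monitor,snapshot
import cv2
s=snapshot("scene")[:,:,::-1];w=snapshot("wrist")[:,:,::-1]
cv2.imwrite("pics/s2.png",cv2.resize(s[120:320,200:440],None,fx=3.2,fy=3)); cv2.imwrite("pics/w2.png",w)
st=monitor.sense();print(st["tcp_pos"],st["contact_force"])
E
```

```text
[ 0.49595578 -0.00735794  0.05840272] [ 0.40276482 -0.95046661 -0.16424629]
```

View pics/s2.png

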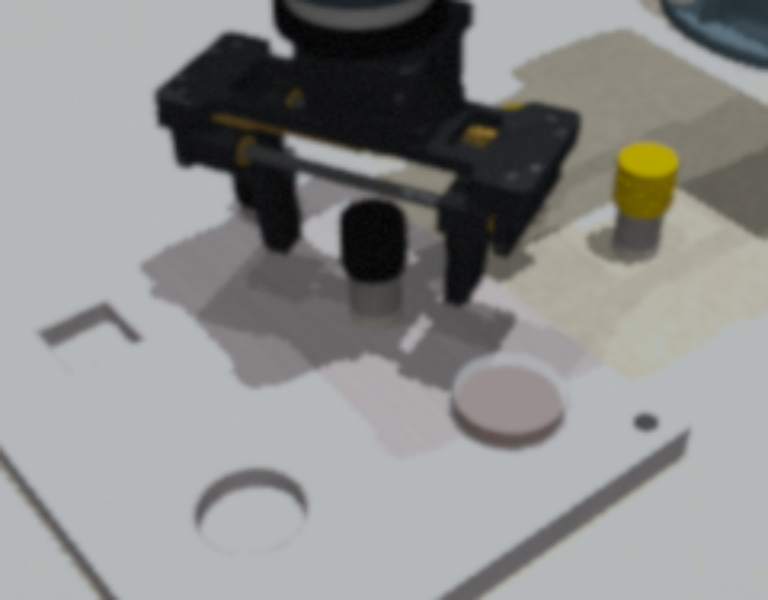

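View pics/w2.png

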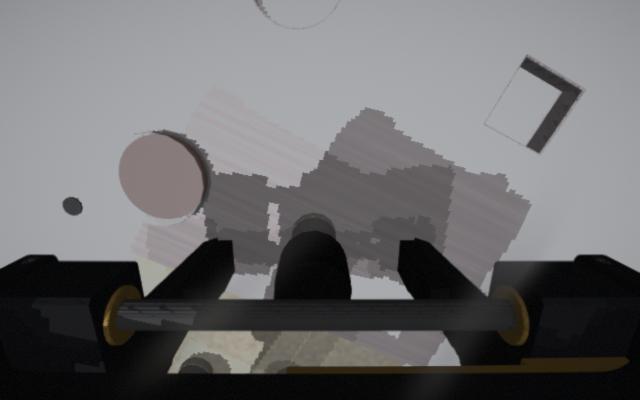

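The pin stands between the jaws. In the wrist view its knob is at column 313 and the jaw centre is at about 315. I'm closing gradually.

Call:
{"fn": "play_rows", "kwargs": {"claw": [0.2, 0.4, 0.5, 0.55, 0.6, 0.65, 0.75, 1, 1, 1], "linear": [[0, 0, 0], [0, 0, 0], [0, 0, 0], [0, 0, 0], [0, 0, 0], [0, 0, 0], [0, 0, 0], [0, 0, 0], [0, 0, 0], [0, 0, 0]], "yaw": [0, 0, 0, 0, 0, 0, 0, 0, 0, 0]}}

```text
t: 4.75
tcp_pos: [0.4959, -0.0074, 0.0584]
tcp_rot: [-3.117, -0.384, -0.002]
contact_force: [-0.1, -0.5, -0.4]
gripper_width: 0.375
```

```bash
python3 - <<'E'
from cell import monitor,snapshot
import cv2
s=snapshot("scene")[:,:,::-1]
cv2.imwrite("pics/s3.png",cv2.resize(s[120:320,200:440],None,fx=3.2,fy=3))
import numpy as np
st=monitor.sense();print(st["t"],st["tcp_pos"],st["tcp_rot"],st["contact_force"],st["torque"],st["gripper_width"]*88)
E
```

```text
4.8 [ 0.4959552  -0.00736108  0.05838969] [-3.11705728e+00 -3.84523760e-01 -1.91734729e-03] [-0.38949078  0.2759826  -0.63628548] [ 0.01108187  0.00569793 -0.00970355] 33.25349580271574
```

View pics/s3.png

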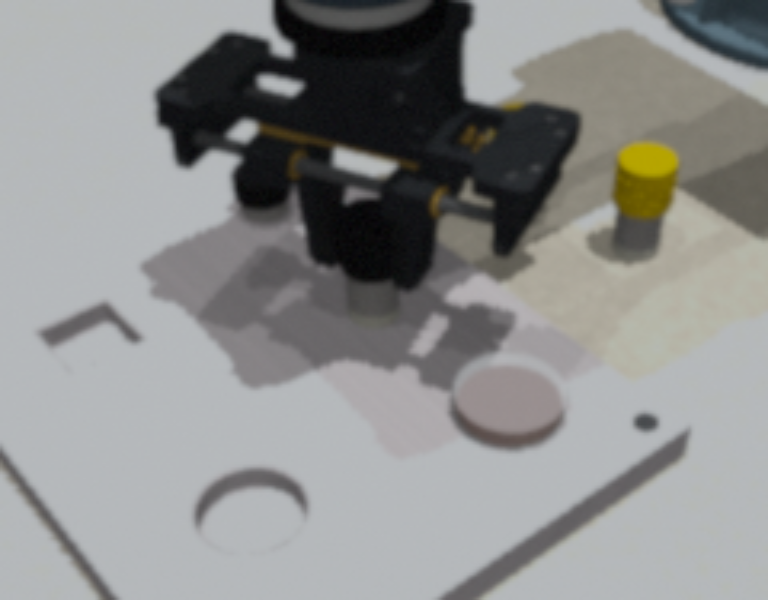

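Gripped: the opening is about 33 mm on a 34 mm knob, and the pin is upright. I'm adding a small down preload to see the stiffness.

Call:
{"fn": "play_rows", "kwargs": {"claw": [1, 1, 1, 1], "linear": [[0, 0, 0.001], [0, 0, 0.001], [0, 0, 0.0015], [0, 0, 0.0015]], "yaw": [0, 0, 0, 0]}}

```text
t: 5.3
tcp_pos: [0.4968, -0.0075, 0.0583]
tcp_rot: [-3.118, -0.385, -0.004]
contact_force: [-2.3, 0.9, 11.3]
gripper_width: 0.375
```

The preload is about 11 N, or roughly 7.5 N/mm. I'm sliding the first part, towards (0.631, 0.035), while keeping a light press.

Call:
{"fn": "play_rows", "kwargs": {"claw": [1, 1, 1, 1, 1, 1, 1, 1, 1, 1, 1, 1], "linear": [[0.003, 0, 0.001], [0.01, -0.001, 0.001], [0.018, -0.001, 0.001], [0.026, -0.002, 0.001], [0.034, -0.002, 0.001], [0.042, -0.003, 0.001], [0.05, -0.003, 0.001], [0.058, -0.004, 0.001], [0.066, -0.004, 0.001], [0.074, -0.005, 0.001], [0.08, -0.005, 0.001], [0.08, -0.005, 0.001]], "yaw": [0, 0, 0, 0, 0, 0, 0, 0, 0, 0, 0, 0]}}

```text
t: 6.8
tcp_pos: [0.5746, 0.0167, 0.0584]
tcp_rot: [3.118, 0.385, 0.008]
contact_force: [1.1, 0.2, 4.3]
gripper_width: 0.372
```

```bash
python3 - <<'E'
from cell import monitor,snapshot
import cv2
s=snapshot("scene")[:,:,::-1]
cv2.imwrite("pics/s4.png",cv2.resize(s[120:320,200:440],None,fx=3.2,fy=3))
from scipy.spatial.transform import Rotation as R
st=monitor.sense();print(st["t"],st["tcp_pos"],st["contact_force"],st["torque"],st["gripper_width"]*88)
M=R.from_rotvec(st["tcp_rot"]);print(M.as_matrix().round(3)); print(M.inv().apply([.631-st["tcp_pos"][0],.035-st["tcp_pos"][1],0]))
E
```

```text
6.85 [0.57451498 0.01671271 0.05839423] [1.83265755 0.39696682 6.1240287 ] [ 0.07669406 -0.21690756 -0.02710467] 33.17867320839403
[[ 0.97   0.243  0.005]
 [ 0.243 -0.97   0.   ]
 [ 0.005  0.001 -1.   ]]
[ 0.05923557 -0.00400363  0.0003162 ]
```

View pics/s4.png

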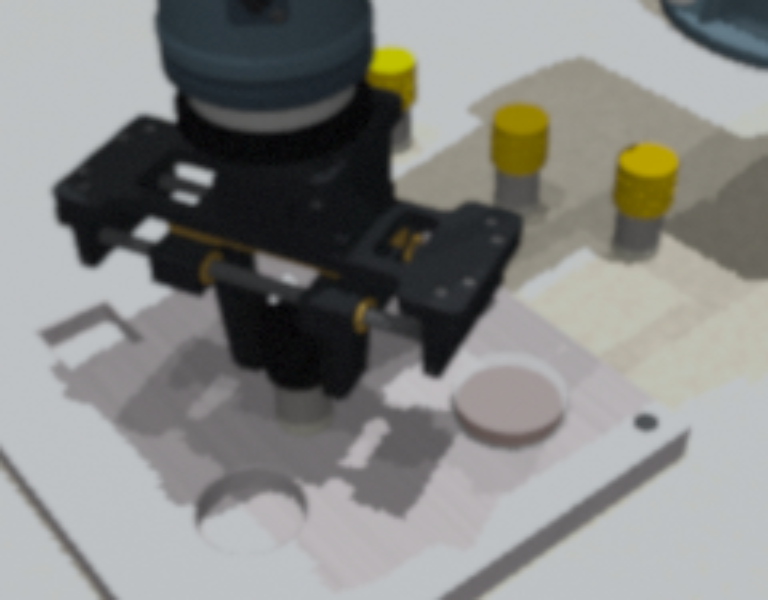

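The pin slides upright on its foot with about 5 N of contact. I'm sliding the remaining 59 mm over the hole.

Call:
{"fn": "play_rows", "kwargs": {"claw": [1, 1, 1, 1, 1, 1, 1, 1, 1, 1, 1], "linear": [[0.003, 0, 0.0008], [0.01, -0.001, 0.0008], [0.018, -0.001, 0.0008], [0.026, -0.002, 0.0008], [0.034, -0.002, 0.0008], [0.042, -0.003, 0.0008], [0.049, -0.003, 0.0008], [0.055, -0.004, 0.0008], [0.059, -0.004, 0.0008], [0.059, -0.004, 0.0008], [0.059, -0.004, 0.0008]], "yaw": [0, 0, 0, 0, 0, 0, 0, 0, 0, 0, 0]}}

```text
t: 8.22
tcp_pos: [0.6304, 0.035, 0.0575]
tcp_rot: [3.118, 0.385, 0.007]
contact_force: [0.0, 0.0, -0.9]
gripper_width: 0.376
```

```bash
python3 - <<'E'
from cell import monitor,snapshot
import cv2
s=snapshot("scene")[:,:,::-1]
cv2.imwrite("pics/s5.png",cv2.resize(s[160:360,180:420],None,fx=3.2,fy=3))
from scipy.spatial.transform import Rotation as R
st=monitor.sense();print(st["t"],st["tcp_pos"],st["contact_force"],st["torque"],st["gripper_width"]*88)
M=R.from_rotvec(st["tcp_rot"]);print(M.as_matrix().round(3)); print(M.inv().apply([.631-st["tcp_pos"][0],.035-st["tcp_pos"][1],0]))
E
```

```text
8.275 [0.63043788 0.03491436 0.05765876] [ 0.77894249  0.02947777 -1.53004167] [ 0.01747563 -0.03621977 -0.04657902] 33.283117895334215
[[ 0.97   0.243  0.005]
 [ 0.243 -0.97   0.   ]
 [ 0.005  0.001 -1.   ]]
[5.66064362e-04 5.35977244e-05 2.78650383e-06]
```

View pics/s5.png

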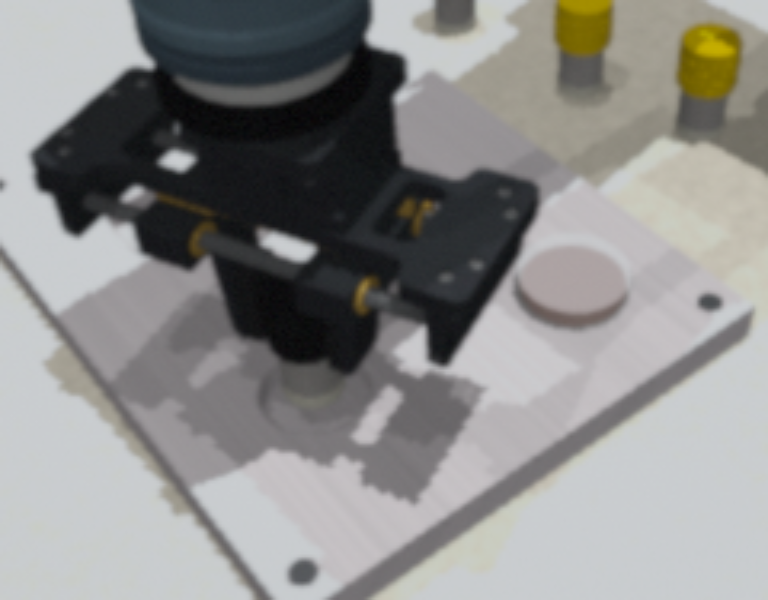

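The pin is over the hole: contact force is gone and the tool has settled 0.9 mm. I'm lowering it to the bottom (expected TCP z about 0.0424).

Call:
{"fn": "play_rows", "kwargs": {"claw": [1, 1, 1, 1, 1, 1, 1, 1, 1, 1], "linear": [[0.0005, 0, 0.001], [0.0005, 0, 0.003], [0.0005, 0, 0.006], [0.0005, 0, 0.009], [0.0005, 0, 0.012], [0.0005, 0, 0.014], [0.0005, 0, 0.015], [0.0005, 0, 0.0155], [0.0005, 0, 0.016], [0.0005, 0, 0.016]], "yaw": [0, 0, 0, 0, 0, 0, 0, 0, 0, 0]}}

```text
t: 9.52
tcp_pos: [0.6315, 0.035, 0.0424]
tcp_rot: [3.118, 0.385, 0.009]
contact_force: [-1.5, 1.1, 5.4]
gripper_width: 0.374
```

Contact at z = 0.0424, exactly as expected for the bottom of the hole. I'm releasing gently, then retreating straight up.

Call:
{"fn": "play_rows", "kwargs": {"claw": [0.9, 0.6, 0.57, 0.5, 0.4, 0.25, 0.1, 0, 0, 0], "linear": [[0, 0, 0], [0, 0, 0], [0, 0, 0], [0, 0, 0], [0, 0, 0], [0, 0, 0], [0, 0, 0], [0, 0, 0], [0, 0, 0], [0, 0, 0]], "yaw": [0, 0, 0, 0, 0, 0, 0, 0, 0, 0]}}

```text
t: 10.78
tcp_pos: [0.6315, 0.035, 0.0423]
tcp_rot: [3.118, 0.385, 0.009]
contact_force: [0.2, -1.0, 0.4]
gripper_width: 0.999
```

```bash
python3 - <<'E'
from cell import monitor,snapshot
import cv2
s=snapshot("scene")[:,:,::-1]
cv2.imwrite("pics/s6.png",cv2.resize(s[160:360,180:420],None,fx=3.2,fy=3))
st=monitor.sense();print(st["t"],st["tcp_pos"],st["contact_force"],st["gripper_width"]*88)
E
```

```text
10.825 [0.63149314 0.03503193 0.04238392] [-0.3885234   0.79174083 -0.15846799] 87.52287260238094
```

View pics/s6.png

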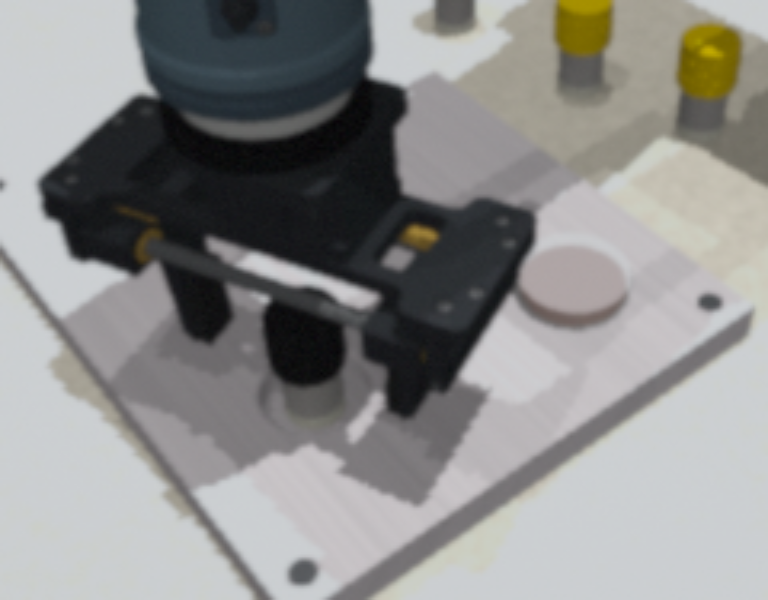

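The pin is free and stands in the hole, with open jaws on both sides. I'm retreating up, then back.

Call:
{"fn": "play_rows", "kwargs": {"claw": [0, 0, 0, 0, 0, 0, 0, 0, 0, 0, 0, 0, 0, 0, 0], "linear": [[0, 0, -0.005], [0, 0, -0.02], [0, 0, -0.045], [0, 0, -0.075], [0, 0, -0.11], [0, 0, -0.145], [-0.01, 0, -0.17], [-0.04, 0, -0.185], [-0.08, 0, -0.19], [-0.12, 0, -0.19], [-0.16, 0, -0.19], [-0.18, 0, -0.19], [-0.19, 0, -0.19], [-0.19, 0, -0.19], [-0.19, 0, -0.19]], "yaw": [0, 0, 0, 0, 0, 0, 0, 0, 0, 0, 0, 0, 0, 0, 0]}}

```text
t: 12.7
tcp_pos: [0.4468, -0.0112, 0.2317]
tcp_rot: [3.117, 0.385, 0.011]
contact_force: [0.6, 0.5, -0.1]
gripper_width: 1.002
```

```bash
python3 - <<'E'
from cell import monitor,snapshot,camera_params
from h import *
s=snapshot("scene")[:,:,::-1].copy()
cv2.imwrite("pics/s7.png",cv2.resize(s[140:340,180:420],None,fx=3.2,fy=3))
t=snapshot("top")[:,:,::-1].copy(); cv2.imwrite("pics/t7.png",cv2.resize(t[80:260,230:450],None,fx=3.6,fy=3.3))
st=monitor.sense();print(st["t"],st["tcp_pos"],st["contact_force"])
sc=camera_params("scene"); tp=camera_params("top")
for z in (.008,.024): print(z,proj(sc,[.631,.035,z+.07]),proj(tp,[.631,.035,z+.07]))
E
```

```text
12.8 [ 0.44659767 -0.0111754   0.23128927] [ 1.12366664  0.35095008 -0.25847187]
0.008 [[273.04705682 263.45902619]] [[306.19226902 118.20812143]]
0.024 [[271.8365768  255.50623153]] [[305.71102357 115.76271824]]
```

View pics/s7.png

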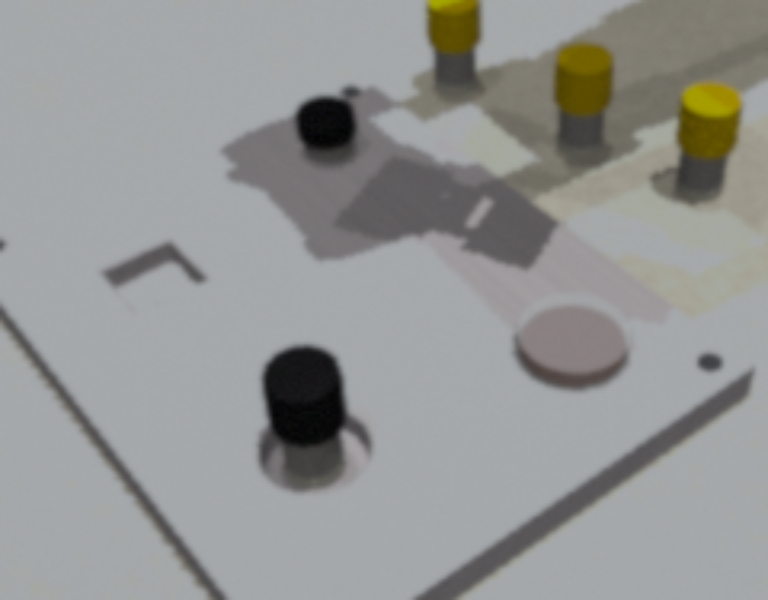

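View pics/t7.png

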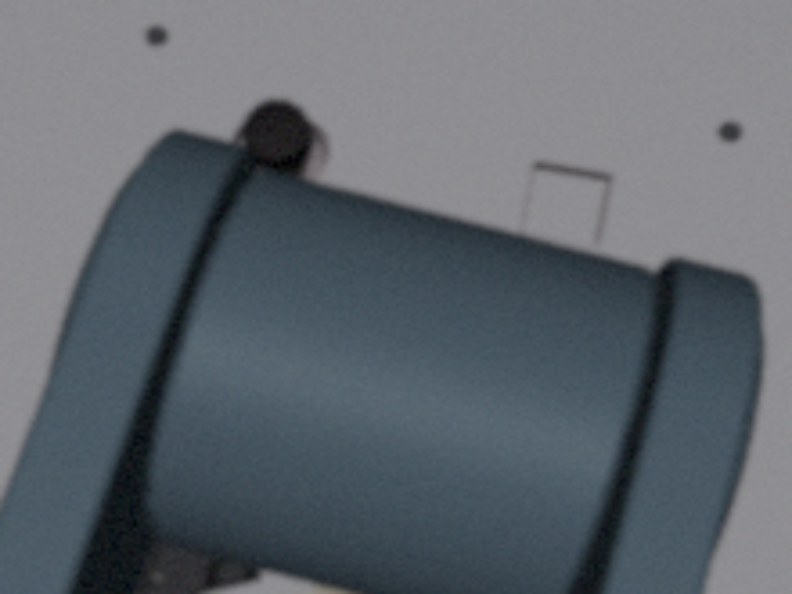

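The pin stands upright in the round hole. Its knob top is at scene pixel (275,262); the prediction is (273,263) if it stands on the hole bottom and (272,256) if it were still on the plate. The short pin and dish are where they started.

```bash
python3 -c "
from cell import job
print(job.finish_job())"
```

```text
the job is handed in; nothing more can be done
None
```

The tall pin is standing upright on the bottom of the round hole, and I handed the job in at about 12.8 s. I gripped it by the knob and slid it about 140 mm with its foot kept on the plate under a light downward press. Once it was over the hole I lowered it to the bottom, let go and moved the arm clear.

**Checks that agreed:**
- **Grip:** the jaws closed to about 33 mm on the 34 mm knob.
- **Sliding:** contact with the plate read 4–11 N where I measured it, and dropped to zero over the hole.
- **Bottom of the hole:** contact came back at TCP z 0.0424, exactly 16 mm below the height where it was gripped.
- **Last scene picture:** the pin was upright, with its knob top at pixel (275,262). That is about 2 px from the prediction for standing on the hole bottom. The short pin and dish looked unmoved and the square pocket was empty.

**Limits of the last checks:** the arm covered most of the plate in the last top view, so the final look relies on the scene camera. The earlier scene view disagreed with the others by about 2.5 mm in y on where the pin started. I used the wrist and top values, and the pin's centring between the jaws agreed with them.

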